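# Load a culture dish into the reader with a lifter

## Task

With the steel lifter, scoop the large covered culture dish out of the three-sided steel tray (slide the blade in from the open side; the back rim stops the dish) and set it gently, centred, on the two black ridges of the reader's pulled-out carrier, so that the blade sinks between the ridges and can be drawn out. Lay the lifter back on its black mat with the blade flat on it and let go, then push the carrier fully in without slamming it. Keep the dish level, never touch it with the gripper, and leave the other things on the bench where they are.

Things in the scene. Friction and masses are not known exactly. Their poses are not given: they have to be found in the camera images.
- dish: Round closed culture dish, clear with a tan filling, 116 mm across, 18 mm high, 0.15 kg; too wide to grasp. Origin at the centre of its underside, z up. The flat underside is 102 mm across and the lower edge is bevelled, rising 5 mm to the full width. It stands on the tray's floor, up to 35 mm short of the back rim.
- tray: Fixed three-sided steel tray. Origin on the bench; +x points from the open side to the back rim. Floor 3 mm thick, from x = -125 mm (open edge) to 75 mm; inner face of the back rim at x = 75 mm; inner faces of the side rims at y = -79 and 79 mm, from x = -82 mm to the back. Rims 5 mm thick, tops 18 mm above the bench.
- lifter: Steel lifter, cranked black handle, 0.23 kg. Origin at the centre of the blade's underside; +x to the tip, z up. Blade x -58 to 58 mm, 50 mm wide, 2.4 mm thick, tapering to 1.2 mm at the tip. A 26 mm wide neck rises from x = -58 to the handle, a level bar x -150 to -70, 14 mm wide (y), z 28 to 56. Balances at x = -25; stands by itself on the mat, handle towards the robot.
- lifter_grip (a point): The place to grip the handle from above: centre of the bar's section at x = -105, y = 0, z = 42 mm in the lifter's frame.
- lifter_tip (a point): The middle of the blade's front edge, at its underside.
- mat: Fixed black rubber mat, 170 x 110 x 3 mm, origin under its centre on the bench, long side along its x.
- reader: Fixed white instrument with a clear top, 215 x 210 x 125 mm. Origin on the bench below the seat of the fully pulled-out carrier. Its front face lies at x = 88 mm and looks to -x; mouth from y = -90 to 90 mm, below z = 105 mm. The carrier slides in along +x.
- carrier (a joint): How far the grey carrier is pushed in, in m: 0 fully out, 0.15 fully in; starts between 0 and 0.015. Stiff slide, about 3 N. Its front wall's outer face, where to push, is 115 mm in front of the seat (-x), 150 mm wide, from 12 to 40 mm above the bench; fully in it still stands 53 mm before the reader's face.
- seat (a point): Centre of the carrier's seat, level with the ridges' tops, 55 mm above the bench; axes as the reader's; moves with the carrier. Two black ridges run along x from -55 to 55 mm, at y = 33 to 51 mm on either side; the channel between them is 66 mm wide and 15 mm deep, open to the front.
- reagent_bottle: Bystander: amber bottle with blue cap, 56 mm across, 120 mm tall; origin at the centre of its underside.
- small_dish: Bystander: small closed dish, 60 mm across, 14 mm high; origin at the centre of its underside.
- timer: Bystander: white timer, 50 x 65 x 18 mm; origin at the centre of its underside.
- beaker: Bystander: glass beaker, 80 mm across, 100 mm tall; origin at the centre of its underside.
- tip_box: Bystander: grey pipette-tip box with clear lid, 85 x 120 x 63 mm; origin at the centre of its underside.
- media_jar: Bystander: glass jar with black cap, 72 mm across, 100 mm tall; origin at the centre of its underside.
- clear_bottle: Bystander: glass bottle with blue cap, 68 mm across, 150 mm tall; origin at the centre of its underside.
Things that resemble listed ones, but are neither listed nor needed, are in the scene too. Leave any purple look-alike of the lifter alone. There is more than one size of the mat; the job needs the larger.

How it is judged:
By the outcome, as a careful person would: the job done as asked, in the order asked, and still so for the second after the job is handed in, with the robot touching nothing.
It also fails if it takes over 72 s, if anything falls off the work surface, if the arm or the gripper's body presses on something with over 40 N, if the wrist force passes 120 N, or if a joint passes its speed limit or range.

## Robot

A 6-joint arm with a two-finger parallel gripper is mounted at the origin on the work surface. World frame = base frame: x ahead of the robot, y to its left, z up, the work surface at z = 0. Lengths are in m, angles in degrees, forces in N, time in s.
With the tool pointing down it reaches from about 0.4 to 0.825 m from the base axis. Payload 7 kg.
Tool frame: the origin (TCP) lies on the centre line of the jaws, within the pads' length; the fingertips stand 19 mm ahead of it and the grasp point (between the pads) is the TCP (r.tips_ahead is the distance from the TCP to the fingertips, in m); z points along the fingers, y is the line along which they close (so a half turn about z gives the same grasp; the last joint's range is limited). The gripper opens to 88 mm and grips with 3 to 60 N. Pads are 19 mm wide; open, the fingers measure 130 mm over their backs; the gripper's body (78 mm by 193 mm) begins 47 mm behind the grasp point.
Start: joints at [86.293, 20.546, 0.682, 0, -70.136, -16.507], TCP at [0.233, 0.633, 0.246] pointing down, gripper open.
Joint ranges: [-176.03, 176.03], [-82.01, 121.73], [-58.28, 71.71], [-173.87, 95.51], [-174.79, -0.11], [-173.66, 173.66]. Speed limits (degrees/s): [136.94, 136.94, 172.46, 180, 180, 180].

## Interface

Orientations are given as [roll, pitch, yaw] about the fixed x, y, z axes, in that order (R = Rz(yaw) Ry(pitch) Rx(roll)).
In Python, from plant import r, viewer, close_job gives the robot as it stands. The module is installed in compiled form; this text tells all that it offers.
- The arm moves only by the tool arm_command, never from a script. Its arguments are lists of equal length, an entry for each row: "travel": the shift along the world's x, y, z scaled (see below), a list of three; "delta_rot": the turn, a rotation vector about the world's x, y, z scaled (see below), a list of three. In form: {"travel": [[dx, dy, dz], ...], "delta_rot": [[rx, ry, rz], ...]}. A call has 1 to 20 rows; each row is the pose to reach, as a shift and turn from the pose commanded when the call began; what a row does not reach only later rows make up. The controller multiplies each number of a shift by 0.5 m and each number of a turn by 90 degrees. A row lasts 1/8 s, in which the tool goes at most 62.5 mm and 10.7 degrees, less where a joint would pass 70% of its speed; a pose out of reach is approached as far as the arm can. A call with a number of a shift or a turn outside -1 to 1 is refused whole. A call with a gripper value outside its range is refused whole. "grip" is the opening, from 0 (shut) to 1 (fully open), set as the call begins (left out, the last holds). The fingers move at their own pace and stop on an object; "newtons" is the grip in N (left out, the last holds). Time passes only in rows, so rows that repeat a pose let the fingers close. It gives the time, the measured TCP pose, the force, the opening and the grip force at its end, in the units of the state.
- r.get_state(): the state, without advancing time (a new reading comes with each control period).
- viewer.capture(name): name is "side" or "top"; returns a dict with "img" (480x640x3 uint8, red, green, blue), "camera_matrix" (3x3 intrinsics, pixels), "distortion" ([k1, k2, p1, p2, k3] as OpenCV has them; the pictures are not rectified), "R" (3x3) and "t" (3): a world point X has camera coordinates R X + t. Camera axes: x right, y down, z forward; pixel columns grow to the right and rows downward; lengths in m; the calibration is good to about 2 mm. A picture is of the moment at which its call begins. There is no depth.
- close_job(): hands the job in; it is judged then, once.
The state is a dict: "time_s": time; "joints": joint angles; "qd": joint speeds; "joint_torque": joint torques, N m; "tcp_pos": TCP position; "eef_rot": TCP orientation; "contact_force": force on the tool from outside, world axes, zero at the start; "moment": the same for the moment, N m; "gripper_width": finger opening in m; "gripper_force": force on a finger pad.
Only numpy, scipy, OpenCV 4.12 (cv2) and the standard library are available. Lean on these libraries where they do the work, as an engineer would, in place of code of your own. Each camera call takes 0.05 s, during which the arm holds its last target. There are 200 camera calls.

## Working session

There is one attempt and no reset: what is moved stays moved. The work goes in short steps, Python scripts to look and compute and a tool call to move; the robot and the scene stay as the last step left them, time stands still between calls to the robot, and variables do not carry over. Pictures are saved under pics/ and viewed, at most 10 in all, crops included, and the job is handed in when it is done.

Besides the shell and the picture viewer there is one more tool, called after "Request:" as a command line: name --argument value ..., lists and objects as JSON in quotes. arm_command: Moves the arm, as the interface text tells. Shifts and turns lie within -1 to 1; 1 stands for 0.5 m of shift or 90 degrees of turn. Its arguments: {"type":"object","properties":{"travel":{"type":"array"},"delta_rot":{"type":"array"},"grip":{"type":"number"},"newtons":{"type":"number"}},"required":["travel","delta_rot"]}

```bash
mkdir -p pics; cat > h.py <<'E'
import numpy as np, cv2
from plant import r, viewer, close_job
def cap(n,f=None):
    c=viewer.capture(n)
    if f: cv2.imwrite('pics/'+f,c['img'][:,:,::-1])
    return c
def ray(c,px,z):
    K=np.array(c['camera_matrix'],float);D=np.array(c['distortion'],float)
    u=cv2.undistortPoints(np.array(px,float).reshape(-1,1,2),K,D).reshape(-1,2)
    R=np.array(c['R']);t=np.array(c['t']).ravel();C=-R.T@t
    d=np.c_[u,np.ones(len(u))]@R
    return C+d*((z-C[2])/d[:,2])[:,None]
def proj(c,X):
    X=np.array(X,float).reshape(-1,3)
    return cv2.projectPoints(X,cv2.Rodrigues(np.array(c['R']))[0],np.array(c['t'],float).ravel(),np.array(c['camera_matrix'],float),np.array(c['distortion'],float))[0].reshape(-1,2)
E
python3 - <<'E'
from h import *
import pickle
for n in('top','side'):
    c=cap(n,n+'0.png');pickle.dump(c,open(n+'0.pkl','wb'))
    R=np.array(c['R']);print(n,-R.T@np.array(c['t']).ravel(),R.round(2).tolist(),c['camera_matrix'][0][0])
print(r.get_state())
E
```

```text
top [ 0.14770699 -0.00499636  1.62858082] [[-0.03, -1.0, -0.01], [-0.98, 0.03, -0.19], [0.19, 0.0, -0.98]] 585.0631098264697
side [-0.22239881 -1.17382665  0.83641291] [[0.86, -0.51, -0.02], [-0.26, -0.41, -0.87], [0.44, 0.75, -0.49]] 494.4289947454184
{'time_s': 0.1, 'joints': array([ 8.62921313e+01,  2.05869161e+01,  6.37550504e-01, -1.69858283e-02,
       -7.01375202e+01, -1.65086554e+01]), 'qd': array([ 0.07179089, -0.04518527,  0.18662455,  0.02462898, -0.03787372,
       -0.07397507]), 'joint_torque': array([-1.09176755e-03, -5.84167671e+01,  2.93749416e+01,  7.01537266e+00,
        1.00962451e-02, -4.99862654e-05]), 'tcp_pos': array([0.23312396, 0.63300599, 0.24471223]), 'eef_rot': array([ 1.79912158e+02, -9.38132703e-03, -2.02223002e+01]), 'contact_force': array([-0.86235525, -0.71973337,  0.40031322]), 'moment': array([-0.00081326, -0.03645989, -0.04565936]), 'gripper_force': 0.0, 'gripper_width': 0.08777637142327527}
```

View pics/top0.png

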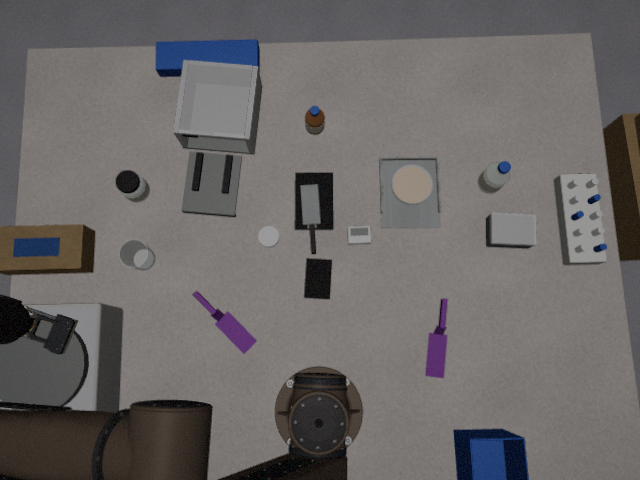

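View pics/side0.png

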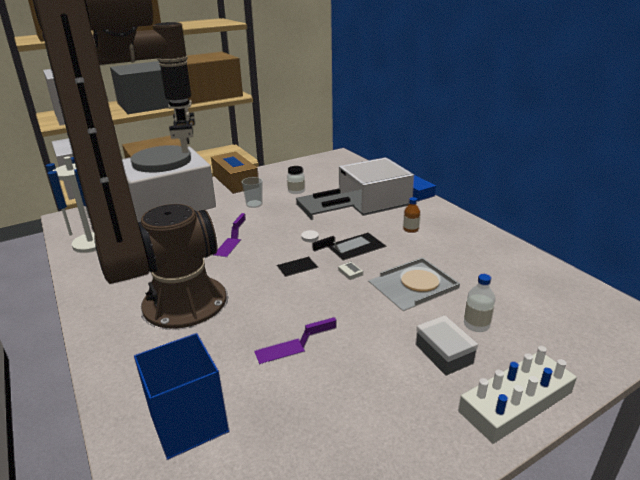

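The top view shows the steel lifter on the larger mat at (314,201), with its handle end at (312,250). The tray is at (409,193), open towards the robot (image-down), and holds the dish at (411,184). The reader is at (217,105), with its carrier ridges at (197,171) and (230,174).

Lifter candidates are steel (311,205), purple (224,322) and purple (437,340); I choose the steel one, since the task rules out the purple ones. Mat candidates are (314,201) and the smaller (318,279); I choose the first, as it's larger. I'll confirm both in one enlarged crop.

```bash
python3 - <<'E'
from h import *
import pickle
c=pickle.load(open('top0.pkl','rb'));im=c['img'][:,:,::-1]
cv2.imwrite('pics/crop1.png',cv2.resize(im[140:310,175:445],None,fx=2.9,fy=2.9,interpolation=cv2.INTER_CUBIC))
print(ray(c,[[409,193],[411,184],[311,205],[314,201],[318,279],[213,172],[312,250]],0.003).round(3))
h=cv2.cvtColor(c['img'],cv2.COLOR_RGB2HSV)
for p in [(311,200),(311,205),(300,180),(411,184),(385,220),(383,170),(381,195),(409,160),(437,195),(213,185),(190,205),(197,171),(230,174),(312,245),(280,210)]:
    print(p,c['img'][p[1],p[0]],h[p[1],p[0]])
E
```

```text
[[ 0.592 -0.278  0.003]
 [ 0.618 -0.285  0.003]
 [ 0.564  0.004  0.003]
 [ 0.576 -0.005  0.003]
 [ 0.351 -0.01   0.003]
 [ 0.67   0.285  0.003]
 [ 0.433  0.004  0.003]]
(311, 200) [109 114 113] [ 84  11 114]
(311, 205) [113 116 116] [ 90   7 116]
(300, 180) [13 15 15] [90 34 15]
(411, 184) [149 139 125] [ 18  41 149]
(385, 220) [112 114 114] [ 90   4 114]
(383, 170) [111 113 115] [105   9 115]
(381, 195) [98 99 98] [60  3 99]
(409, 160) [98 98 98] [ 0  0 98]
(437, 195) [85 88 87] [80  9 88]
(213, 185) [93 96 95] [80  8 96]
(190, 205) [95 97 94] [50  8 97]
(197, 171) [39 32 35] [167  46  39]
(230, 174) [23 27 24] [68 38 27]
(312, 245) [39 35 38] [158  26  39]
(280, 210) [132 126 126] [  0  12 132]
```

View pics/crop1.png

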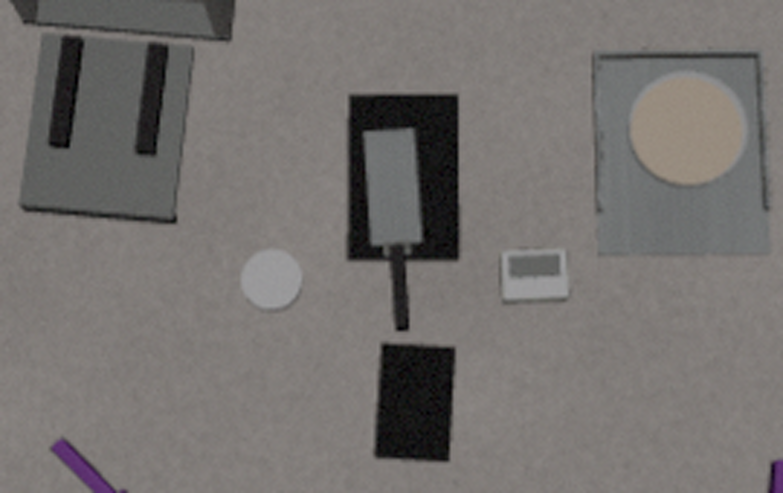

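The crop (2.9x, offset 175,140) shows the steel blade on the larger mat, with a black handle towards the robot. It shows the dish in the tray and two black ridges on the carrier, which confirms both choices. Next I'll measure them accurately.

```bash
cat > meas.py <<'E'
from h import *
import pickle
def comp(m,seed):
    m=m.astype(np.uint8);n,l,s,ce=cv2.connectedComponentsWithStats(m)
    k=l[seed[1],seed[0]]; return (l==k) if k else None
def cont(m):
    cs,_=cv2.findContours(m.astype(np.uint8),cv2.RETR_EXTERNAL,cv2.CHAIN_APPROX_NONE)
    return max(cs,key=cv2.contourArea).reshape(-1,2).astype(float)
def up(c,S=4):
    f=cv2.GaussianBlur(c['img'],(3,3),0)
    return cv2.resize(f,None,fx=S,fy=S,interpolation=cv2.INTER_CUBIC).astype(int),S
def rect(pts):
    (cx,cy),(w,h),a=cv2.minAreaRect((pts[:,:2]*1000).astype(np.float32))
    return np.round([cx,cy,w,h,a],1)
def world(c,m,S,z): return ray(c,(cont(m)+.5)/S-.5,z)
E
python3 - <<'E'
from meas import *
c=pickle.load(open('top0.pkl','rb'));f,S=up(c)
R,G,B=f[...,0],f[...,1],f[...,2];V=f.max(2)
def show(n,m,seed,z):
    m=comp(m,(int(seed[0]*S),int(seed[1]*S)))
    if m is None: print(n,'none');return
    p=world(c,m,S,z);print(n,rect(p),m.sum()/S/S);return m
show('blade',(V>65)&(R-G<2),(311,205),.0054)
show('mat',(V<65),(300,180),.003)   # includes handle
show('handle',(V<65),(312,245),.056)
for q in((197,171),(230,174)): show('ridge',V<62,q,.055)
show('dish',(R-B>12)&(V>110),(411,184),.018)
show('dish lid',((R-B>12)&(V>110))|(V>128),(411,184),.018)
g=cv2.GaussianBlur(R-G+0.0,(0,0),5)
show('tray',g<1.5,(385,220),.003)
show('tray+rim',g<1.5,(385,220),.018)
show('carrier',(g<1.5)&(V>65),(213,185),.05)
show('timer',V>140,(352,240),.018)
o=c['img'].copy();
cv2.imwrite('pics/dbg.png',np.hstack([(g<1.5)[560:960,700:1800].astype(np.uint8)*255]))
E
```

```text
blade [562.2   6.5 126.   51.4   2.4] 717.75
mat [542.3  -3.2 108.4 237.8  88.6] 1509.5625
handle [529.5  -3.3 104.9 230.1  88.6] 1509.5625
ridge [656.1 319.7  22.4 112.3  83.1] 295.25
ridge [646.8 236.8  21.3 112.1  83.1] 278.5
dish [ 611.9 -283.6  107.5  108.5   50.1] 1094.375
dish lid [ 615.6 -285.2  114.3  114.6   10.6] 1235.75
tray [ 596.3 -280.3  171.6  211.7   88.8] 2926.5625
tray+rim [ 592.1 -277.7  170.   209.8   88.8] 2926.5625
carrier [623.6 280.3 149.8 174.6  83.5] 2544.8125
timer [ 4.731e+02 -1.295e+02  4.570e+01  6.100e+01  2.000e-01] 156.3125
```

```bash
cat >> meas.py <<'E'
def fr(o,yaw,P):
    a=np.radians(yaw);P=np.array(P,float)/1000
    return np.c_[o[0]+P[:,0]*np.cos(a)-P[:,1]*np.sin(a),o[1]+P[:,0]*np.sin(a)+P[:,1]*np.cos(a),o[2]+P[:,2]]
LB=[[-58,-25,2],[-58,25,2],[58,25,1.2],[58,-25,1.2]];LH=[[-150,-7,56],[-150,7,56],[-70,7,56],[-70,-7,56]]
def overlay(c,polys,crop,fn,S):
    x0,y0,x1,y1=crop;im=cv2.resize(c['img'][y0:y1,x0:x1,::-1],None,fx=S,fy=S,interpolation=cv2.INTER_CUBIC)
    for p in polys:
        q=((proj(c,p)-[x0,y0]+.5)*S).astype(np.int32);cv2.polylines(im,[q],True,(0,255,0),1)
    cv2.imwrite('pics/'+fn,im)
def rect4(x0,x1,y0,y1,z): return [[x0,y0,z],[x1,y0,z],[x1,y1,z],[x0,y1,z]]
TR=[rect4(-125,75,-79,79,3),rect4(-82,80,-84,84,18)]
ST=[rect4(-55,55,33,51,0),rect4(-55,55,-51,-33,0),rect4(-115,-114,-75,75,-15)]
CIRC=[[58*np.cos(a),58*np.sin(a),18] for a in np.linspace(0,6.2,40)]
E
python3 - <<'E'
from meas import *
c=pickle.load(open('top0.pkl','rb'));f,S=up(c);V=f.max(2)
m=comp(V<75,(312*S,245*S));m[:233*S]=0
p=world(c,m,S,.059);print('handle',rect(p))
lif=((.5665,.0067,.003),2.4);seat=((.652,.2783,.055),-6.6);tray=((.6163,-.2782,0),-1.2);dish=(.6156,-.2852,.003)
P=[fr(*lif,LB),fr(*lif,LH)]+[fr(*seat,x) for x in ST]+[fr(*tray,x) for x in TR]+[fr(dish,0,CIRC)]
overlay(c,P,(175,140,445,310),'ov_top.png',2.9)
s=pickle.load(open('side0.pkl','rb'));overlay(s,P,(290,170,470,310),'ov_side.png',4.2)
E
```

```text
handle [442.6   1.4  59.   13.4   2.2]
```

View pics/ov_top.png

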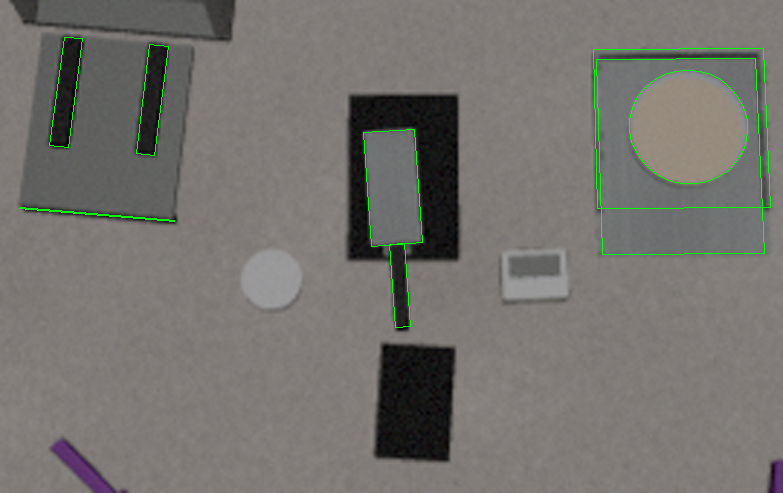

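View pics/ov_side.png

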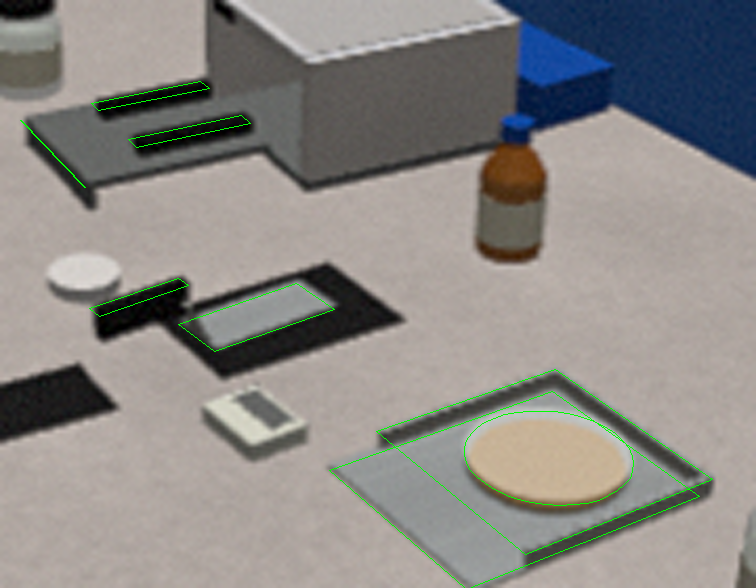

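Both overlays fit the images closely, and the two views agree. The handle centreline is y=1.4 mm at x=442.6 mm, within 0.1 mm of the model. I'll go to the handle now.

Request:
arm_command --travel '[[0.29, -0.8, 0], [0.29, -0.8, 0], [0.29, -0.8, 0], [0.29, -0.8, 0], [0.29, -0.8, 0], [0.29, -0.8, 0], [0.29, -0.8, 0], [0.29, -0.8, 0]]' --delta_rot '[[0, 0, 0.15], [0, 0, 0.15], [0, 0, 0.15], [0, 0, 0.15], [0, 0, 0.15], [0, 0, 0.15], [0, 0, 0.15], [0, 0, 0.15]]' --grip 0.6

```text
time_s: 1.1
tcp_pos: [0.3785, 0.2305, 0.2456]
eef_rot: [-180.0, 0.0, -6.9]
contact_force: [-0.1, 0.2, -0.5]
gripper_width: 0.0526
gripper_force: 0.0
```

Request:
arm_command --travel '[[0.166, -0.456, 0], [0.166, -0.456, 0], [0.166, -0.456, 0], [0.166, -0.456, -0.1], [0.166, -0.456, -0.32], [0.166, -0.456, -0.32], [0.166, -0.456, -0.32], [0.166, -0.456, -0.32], [0.166, -0.456, -0.32], [0.166, -0.456, -0.32]]' --delta_rot '[[0, 0, 0.103], [0, 0, 0.103], [0, 0, 0.103], [0, 0, 0.103], [0, 0, 0.103], [0, 0, 0.103], [0, 0, 0.103], [0, 0, 0.103], [0, 0, 0.103], [0, 0, 0.103]]'

```text
time_s: 2.35
tcp_pos: [0.4622, 0.0062, 0.0873]
eef_rot: [-179.9, -0.2, 2.6]
contact_force: [-1.0, 0.6, -0.8]
gripper_width: 0.0527
gripper_force: 0.0
```

Request:
arm_command --travel '[[0, -0.006, -0.04], [0, -0.006, -0.082], [0, -0.006, -0.082], [0, -0.006, -0.082]]' --delta_rot '[[0, 0, 0], [0, 0, 0], [0, 0, 0], [0, 0, 0]]'

```text
time_s: 2.85
tcp_pos: [0.4619, 0.0027, 0.0456]
eef_rot: [-180.0, -0.1, 2.6]
contact_force: [0.4, 0.1, 1.4]
gripper_width: 0.0527
gripper_force: 0.0
```

Request:
arm_command --travel '[[0, 0, 0], [0, 0, 0], [0, 0, 0], [0, 0, 0], [0, 0, 0], [0, 0, 0]]' --delta_rot '[[0, 0, 0], [0, 0, 0], [0, 0, 0], [0, 0, 0], [0, 0, 0], [0, 0, 0]]' --grip 0 --newtons 55

```text
time_s: 3.6
tcp_pos: [0.4613, 0.0024, 0.0446]
eef_rot: [180.0, 0.0, 2.6]
contact_force: [-0.7, 1.0, 1.9]
gripper_width: 0.0131
gripper_force: 55.0
```

Request:
arm_command --travel '[[0, 0, 0.04], [0, 0, 0.1], [0, 0, 0.18], [-0.04, -0.1, 0.18], [-0.08, -0.2, 0.18], [-0.12, -0.3, 0.18], [-0.161, -0.4, 0.18], [-0.161, -0.5, 0.18], [-0.161, -0.565, 0.18], [-0.161, -0.565, 0.18], [-0.161, -0.565, 0.18], [-0.161, -0.565, 0.18]]' --delta_rot '[[0, 0, 0], [0, 0, 0], [0, 0, 0], [0, 0, -0.02], [0, 0, -0.042], [0, 0, -0.042], [0, 0, -0.042], [0, 0, -0.042], [0, 0, -0.042], [0, 0, -0.042], [0, 0, -0.042], [0, 0, -0.042]]'

```text
time_s: 5.1
tcp_pos: [0.3806, -0.2793, 0.1344]
eef_rot: [-180.0, 0.0, -1.2]
contact_force: [-0.4, 0.1, -1.7]
gripper_width: 0.0139
gripper_force: 55.0
```

```bash
python3 - <<'E'
from meas import *
s=r.get_state();print(s['tcp_pos'],s['eef_rot'],s['contact_force'],s['moment'])
t=s['tcp_pos'];y=s['eef_rot'][2]
L=fr((t[0],t[1],t[2]-.042),y,[[105,0,0]])[0]
c=cap('top');d=cap('side')
pickle.dump((c,d,s),open('held.pkl','wb'))
P=[fr(L,y,LB),fr(L,y,LH)]
im=[]
overlay(c,P,(340,140,470,320),'a.png',3.2);overlay(d,P,(230,170,430,350),'b.png',3.2)
a=cv2.imread('pics/a.png');b=cv2.imread('pics/b.png')[:576];cv2.imwrite('pics/held.png',cv2.resize(np.hstack([a,b]),None,fx=.75,fy=.75))
E
```

```text
[ 0.38057854 -0.2793479   0.13444064] [-1.79986437e+02  2.14527853e-02 -1.16897915e+00] [-0.35581608  0.06394371 -1.66519446] [-0.00750514  0.18093391 -0.0255125 ]
```

View pics/held.png

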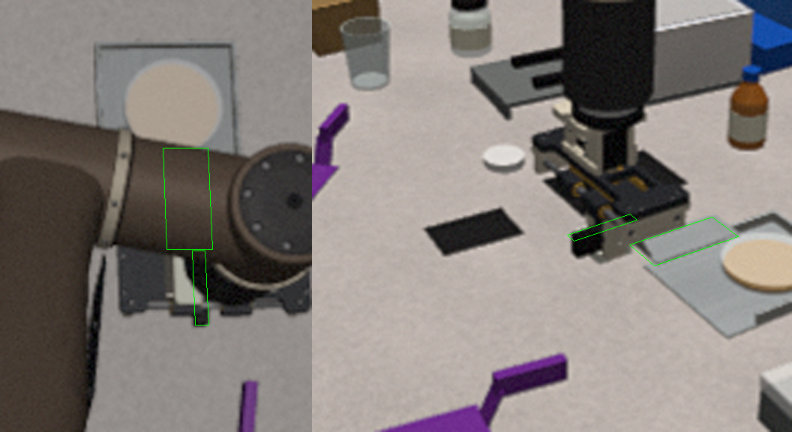

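In the side view (right panel) the drawn blade and handle lie on the real ones, with the blade tip at about (738,238) beside the dish, so the grasp is as modelled. The arm hides the lifter in the top view. I'll lower it with the tip 1° down and feel for the tray floor.

Request:
arm_command --travel '[[0, 0, -0.05], [0, 0, -0.1], [0, 0, -0.14], [0, 0, -0.16], [0, 0, -0.16], [0, 0, -0.16]]' --delta_rot '[[0, 0.011, 0], [0, 0.011, 0], [0, 0.011, 0], [0, 0.011, 0], [0, 0.011, 0], [0, 0.011, 0]]'

```text
time_s: 5.95
tcp_pos: [0.3814, -0.2802, 0.0553]
eef_rot: [180.0, 0.9, -1.2]
contact_force: [-0.7, 0.6, -2.2]
gripper_width: 0.0136
gripper_force: 55.0
```

Request:
arm_command --travel '[[0, 0, -0.004], [0, 0, -0.008], [0, 0, -0.012], [0, 0, -0.012]]' --delta_rot '[[0, 0, 0], [0, 0, 0], [0, 0, 0], [0, 0, 0]]'

```text
time_s: 6.45
tcp_pos: [0.3806, -0.2801, 0.0484]
eef_rot: [180.0, 1.0, -1.2]
contact_force: [-0.9, -0.1, -2.1]
gripper_width: 0.0137
gripper_force: 55.0
```

Request:
arm_command --travel '[[0, 0, -0.002], [0, 0, -0.003], [0, 0, -0.003]]' --delta_rot '[[0, 0, 0], [0, 0, 0], [0, 0, 0]]'

```text
time_s: 6.82
tcp_pos: [0.3808, -0.2801, 0.0472]
eef_rot: [180.0, 1.0, -1.2]
contact_force: [-0.7, -0.4, -0.9]
gripper_width: 0.0137
gripper_force: 55.0
```

Request:
arm_command --travel '[[0, 0, -0.002], [0, 0, -0.003], [0, 0, -0.003]]' --delta_rot '[[0, 0, 0], [0, 0, 0], [0, 0, 0]]'

```text
time_s: 7.2
tcp_pos: [0.3807, -0.2802, 0.0457]
eef_rot: [180.0, 1.0, -1.2]
contact_force: [-3.3, -0.3, 3.7]
gripper_width: 0.0136
gripper_force: 55.0
```

Request:
arm_command --travel '[[0.008, 0, 0.001], [0.016, 0, 0.001], [0.024, -0.0005, 0.001], [0.032, -0.0007, 0.001], [0.04, -0.0008, 0.001], [0.048, -0.001, 0.001], [0.056, -0.0012, 0.001], [0.064, -0.0013, 0.001], [0.072, -0.0015, 0.001], [0.08, -0.0017, 0.001], [0.086, -0.0018, 0.001], [0.092, -0.0019, 0.001], [0.098, -0.002, 0.001]]' --delta_rot '[[0, 0, 0], [0, 0, 0], [0, 0, 0], [0, 0, 0], [0, 0, 0], [0, 0, 0], [0, 0, 0], [0, 0, 0], [0, 0, 0], [0, 0, 0], [0, 0, 0], [0, 0, 0], [0, 0, 0]]'

```text
time_s: 8.82
tcp_pos: [0.4299, -0.2811, 0.0461]
eef_rot: [180.0, 1.0, -1.2]
contact_force: [-2.8, 0.1, 3.6]
gripper_width: 0.0136
gripper_force: 55.0
```

```bash
cat > st.py <<'E'
from meas import *
s=r.get_state();print(s['tcp_pos'].round(4),s['contact_force'].round(1),s['moment'].round(2))
c=cap('side');f,S=up(c,4);m=(f[...,0]-f[...,2]>12)&(f.max(2)>110)
n,l,st,ce=cv2.connectedComponentsWithStats(m.astype(np.uint8))
for k in range(1,n):
    x,y,w,h,a=st[k]
    if a>300*16 and 500<w+h<900 or 0:
        mm=l==k;e=cv2.fitEllipse(cont(mm).astype(np.float32))
        p=(np.array(e[0])+.5)/S-.5
        print('tan',p.round(1),np.array(e[1])/S,round(e[2],1),'world@16mm',ray(c,[p],.016)[0].round(4))
E
python3 st.py
```

```text
[ 0.4299 -0.2811  0.0461] [-2.8  0.1  3.6] [-0.03  0.63 -0.03]
tan [83.7 19.1] [ 43.95877457 201.8910675 ] 86.8 world@16mm [0.9691 9.7471 0.016 ]
tan [304.3  30.8] [ 59.00473022 115.08451843] 149.5 world@16mm [3.1989 5.1204 0.016 ]
tan [ 95.5 145.9] [ 40.98491287 120.36154175] 75.9 world@16mm [-0.0034  1.5638  0.016 ]
```

```bash
sed -i 's/a>300\*16 and 500<w+h<900 or 0/200<w+h<380 and x>1000 and y>600/' st.py; python3 st.py; python3 - <<'E'
from h import *
import pickle
c=pickle.load(open('side0.pkl','rb'));import re
E
```

```text
[ 0.4303 -0.2812  0.0461] [-2.  -0.2  2.7] [-0.05  0.46  0.09]
tan [425.1 277.8] [21.41840935 39.02936554] 98.1 world@16mm [ 0.6343 -0.286   0.016 ]
```

Request:
arm_command --travel '[[0.008, 0, 0], [0.016, 0, 0], [0.024, -0.0005, 0], [0.032, -0.0007, 0], [0.04, -0.0008, 0], [0.048, -0.001, 0], [0.056, -0.0012, 0], [0.064, -0.0013, 0], [0.072, -0.0015, 0], [0.08, -0.0017, 0]]' --delta_rot '[[0, 0, 0], [0, 0, 0], [0, 0, 0], [0, 0, 0], [0, 0, 0], [0, 0, 0], [0, 0, 0], [0, 0, 0], [0, 0, 0], [0, 0, 0]]'

```text
time_s: 10.18
tcp_pos: [0.4699, -0.2819, 0.046]
eef_rot: [180.0, 1.0, -1.2]
contact_force: [-3.4, -0.3, 3.7]
gripper_width: 0.014
gripper_force: 55.0
```

```bash
python3 st.py
```

```text
[ 0.4699 -0.2819  0.046 ] [-3.4 -0.3  3.7] [-0.    0.74  0.01]
tan [427.1 277.8] [20.98591805 34.62720108] 99.0 world@16mm [ 0.6394 -0.2889  0.016 ]
```

Request:
arm_command --travel '[[0.008, 0, 0], [0.016, 0, 0], [0.024, -0.0005, 0], [0.032, -0.0007, 0], [0.04, -0.0008, 0], [0.048, -0.001, 0], [0.056, -0.0012, 0], [0.064, -0.0013, 0], [0.072, -0.0015, 0], [0.08, -0.0017, 0], [0.086, -0.0018, 0], [0.092, -0.0019, 0], [0.098, -0.002, 0], [0.103, -0.0022, 0], [0.108, -0.0023, 0], [0.108, -0.0023, 0]]' --delta_rot '[[0, 0, 0], [0, 0, 0], [0, 0, 0], [0, 0, 0], [0, 0, 0], [0, 0, 0], [0, 0, 0], [0, 0, 0], [0, 0, 0], [0, 0, 0], [0, 0, 0], [0, 0, 0], [0, 0, 0], [0, 0, 0], [0, 0, 0], [0, 0, 0]]'

```text
time_s: 12.22
tcp_pos: [0.5242, -0.2831, 0.0461]
eef_rot: [180.0, 1.0, -1.2]
contact_force: [-2.2, 0.0, 2.3]
gripper_width: 0.0139
gripper_force: 55.0
```

```bash
python3 st.py
```

```text
[ 0.5242 -0.2831  0.0461] [-2.2  0.   2.3] [-0.02  0.45 -0.05]
tan [431.2 279.9] [19.2067318  32.70914459] 76.9 world@16mm [ 0.6419 -0.3038  0.016 ]
```

Request:
arm_command --travel '[[0, 0, 0.002], [0, 0, 0.006], [0, 0, 0.012], [0, 0, 0.02], [0, 0, 0.03], [0, 0, 0.045], [0, 0, 0.065], [0, 0, 0.09], [0, 0, 0.115], [0, 0, 0.14], [0, 0, 0.165], [0, 0, 0.19], [0, 0, 0.21], [0, 0, 0.225], [0, 0, 0.235], [0, 0, 0.24], [0, 0, 0.24]]' --delta_rot '[[0, -0.004, 0], [0, -0.008, 0], [0, -0.011, 0], [0, -0.011, 0], [0, -0.011, 0], [0, -0.011, 0], [0, -0.011, 0], [0, -0.011, 0], [0, -0.011, 0], [0, -0.011, 0], [0, -0.011, 0], [0, -0.011, 0], [0, -0.011, 0], [0, -0.011, 0], [0, -0.011, 0], [0, -0.011, 0], [0, -0.011, 0]]'

```text
time_s: 14.4
tcp_pos: [0.5237, -0.2831, 0.166]
eef_rot: [-180.0, 0.0, -1.2]
contact_force: [-0.9, -0.8, -3.8]
gripper_width: 0.0136
gripper_force: 55.0
```

```bash
python3 - <<'E'
from meas import *
s=r.get_state();print(s['tcp_pos'],s['eef_rot'],s['contact_force'],s['moment'])
t=s['tcp_pos'];y=s['eef_rot'][2]
L=fr((t[0],t[1],t[2]-.042),y,[[105,0,0]])[0];print(L)
c=cap('top');d=cap('side')
D=fr(L,y,[[4,0,2.4]])[0]
P=[fr(L,y,LB),fr(L,y,LH),fr(D,0,CIRC)]
overlay(c,P,(330,110,490,290),'a.png',3.2);overlay(d,P,(290,150,500,330),'b.png',3.2)
a=cv2.imread('pics/a.png');b=cv2.imread('pics/b.png');cv2.imwrite('pics/lift.png',cv2.resize(np.hstack([a,b]),None,fx=.67,fy=.67))
E
```

```text
[ 0.52365749 -0.28309583  0.16596011] [-1.79997325e+02  1.09681204e-02 -1.22686281e+00] [-0.90593043 -0.75768594 -3.80612618] [-0.01288392  0.30233443 -0.00810243]
[ 0.62863342 -0.28534401  0.12396011]
```

View pics/lift.png

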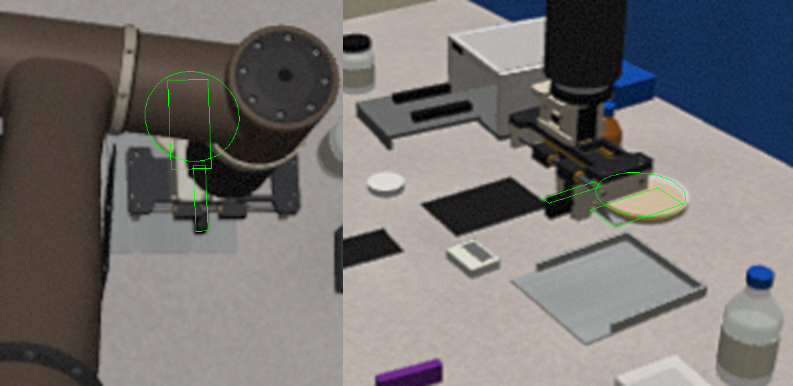

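```bash
cat > dm.py <<'E'
from meas import *
def ext(c,x0,y0,x1,y1):
    f,S=up(c,4);m=(f[...,0]-f[...,2]>14)&(f.max(2)>110);m[:y0*S]=0;m[y1*S:]=0;m[:,:x0*S]=0;m[:,x1*S:]=0
    n,l,st,ce=cv2.connectedComponentsWithStats(m.astype(np.uint8));k=1+np.argmax(st[1:,4])
    p=(cont(l==k)+.5)/S-.5
    return np.array([(p@v).max() for v in ([1,0],[0,1],[.7,.7],[.9,-.4])])
def pred(c,x,y,z,R):
    q=proj(c,[[x+R*np.cos(a),y+R*np.sin(a),z] for a in np.linspace(0,6.28,180)])
    return np.array([(q@v).max() for v in ([1,0],[0,1],[.7,.7],[.9,-.4])])
E
cat > dm1.py <<'E'
from dm import *
from scipy.optimize import least_squares
c0=pickle.load(open('side0.pkl','rb'));e0=ext(c0,385,250,470,310)
R=min(np.arange(.05,.06,.0005),key=lambda R:np.abs(e0-pred(c0,.6156,-.2852,.018,R)).sum())
print('R',R,(e0-pred(c0,.6156,-.2852,.018,R)).round(2))
b0=e0-pred(c0,.6156,-.2852,.018,R)
s=r.get_state();c=cap('side');t=s['tcp_pos'];y=s['eef_rot'][2]
L=fr((t[0],t[1],t[2]-.042),y,[[105,0,0]])[0]
e=ext(c,*BOX) if 'BOX' in globals() else ext(c,400,200,500,270)
zt=L[2]+.0024+.015
q=least_squares(lambda v:e-b0-pred(c,v[0],v[1],zt,R),[L[0],L[1]])
q2=least_squares(lambda v:e-b0-pred(c,v[0],L[1],v[1],R),[L[0],zt])
print(e,'L',L.round(4),'xy',q.x.round(4),q.fun.round(2),'xz',q2.x.round(4),'zexp',zt,q2.fun.round(2))
E
python3 dm1.py
```

```text
R 0.05950000000000001 [28.54 18.36 34.02 37.23]
[499.375  269.375  538.125  357.5875] L [ 0.6285 -0.2853  0.1237] xy [ 0.6689 -0.3229] [ 1.85 -3.17  2.47 -4.04] xz [0.7126 0.1076] zexp 0.1411155329036265 [ 1.83 -3.11  2.28 -3.91]
```

```bash
python3 - <<'E'
import pickle
c=pickle.load(open('side0.pkl','rb'))['img']
for p in [(420,280),(430,272),(405,285),(438,278),(440,283),(452,262),(470,250),(400,298)]: print(p,c[p[1],p[0]])
E
sed -i 's/>14)&(f.max(2)>110)/>36)\&(f.max(2)>100)/' dm.py; python3 dm1.py
```

```text
(420, 280) [199 179 153]
(430, 272) [196 183 166]
(405, 285) [110  86  57]
(438, 278) [193 191 183]
(440, 283) [145 145 145]
(452, 262) [174 166 159]
(470, 250) [172 165 159]
(400, 298) [153 154 156]
R 0.051000000000000004 [ 0.02  1.37  0.74 -0.39]
[448.875  252.625  486.85   306.6875] L [ 0.6285 -0.2853  0.1237] xy [ 0.6342 -0.2927] [-0.07  0.    0.03  0.06] xz [0.6421 0.1349] zexp 0.14109271687100816 [-0.07  0.02  0.01  0.07]
```

```bash
python3 - <<'E'
from meas import *
s=r.get_state();t=s['tcp_pos'];y=s['eef_rot'][2]
L=fr((t[0],t[1],t[2]-.042),y,[[105,0,0]])[0]
d=cap('side');pickle.dump(d,open('s1.pkl','wb'))
BX=[rect4(-150,-70,-7,7,28)]
side=[[-150,-7,28],[-150,-7,56],[-70,-7,56],[-70,-7,28]]
D=fr(L,y,[[4.5,0,2.4]])[0]
overlay(d,[fr(L,y,LB),fr(L,y,side),fr(D,0,CIRC),fr(D,0,[[51*np.cos(a),51*np.sin(a),0] for a in np.linspace(0,6.2,40)])],(375,210,475,285),'lift2.png',8)
E
```

```text
(no output)
```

View pics/lift2.png

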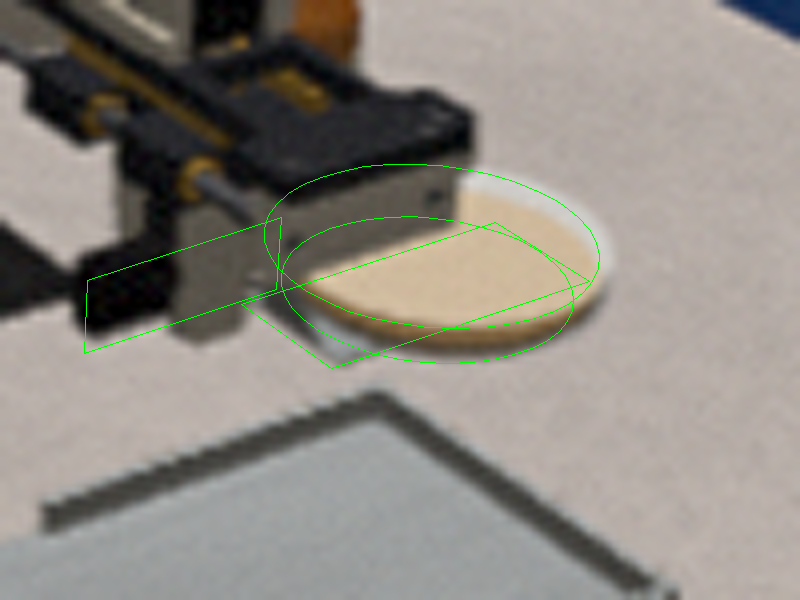

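The dish sits on the blade, centred near crop (455,262), clear of the tray. The handle end at (85,335) is slightly above the drawn model, so the blade may be tipped nose-down a little; I'll recheck that above the carrier. I'll carry the dish over smoothly.

Request:
arm_command --travel '[[0, 0.01, 0], [0, 0.03, 0], [0, 0.06, 0], [0, 0.1, 0], [0, 0.15, 0], [0.002, 0.21, 0], [0.004, 0.27, 0], [0.006, 0.33, 0], [0.009, 0.39, 0], [0.012, 0.45, 0], [0.014, 0.51, 0], [0.016, 0.57, 0], [0.018, 0.63, 0], [0.02, 0.68, 0], [0.022, 0.73, 0], [0.024, 0.77, 0], [0.026, 0.8, 0], [0.028, 0.82, 0], [0.029, 0.83, 0], [0.03, 0.83, 0]]' --delta_rot '[[0, 0, 0], [0, 0, 0], [0, 0, -0.002], [0, 0, -0.004], [0, 0, -0.006], [0, 0, -0.009], [0, 0, -0.012], [0, 0, -0.015], [0, 0, -0.018], [0, 0, -0.021], [0, 0, -0.024], [0, 0, -0.027], [0, 0, -0.03], [0, 0, -0.033], [0, 0, -0.036], [0, 0, -0.039], [0, 0, -0.041], [0, 0, -0.043], [0, 0, -0.044], [0, 0, -0.044]]'

```text
time_s: 17.15
tcp_pos: [0.5387, 0.1319, 0.166]
eef_rot: [180.0, 0.0, -5.2]
contact_force: [-0.4, -0.8, -3.7]
gripper_width: 0.0135
gripper_force: 55.0
```

Request:
arm_command --travel '[[0, 0.01, 0], [0.001, 0.03, 0], [0.002, 0.06, 0], [0.003, 0.1, 0], [0.004, 0.15, 0], [0.005, 0.2, 0], [0.006, 0.245, 0], [0.007, 0.28, 0], [0.0075, 0.305, 0], [0.0075, 0.317, 0], [0.0075, 0.318, 0], [0.0075, 0.318, 0]]' --delta_rot '[[0, 0, 0], [0, 0, -0.002], [0, 0, -0.004], [0, 0, -0.006], [0, 0, -0.009], [0, 0, -0.012], [0, 0, -0.014], [0, 0, -0.016], [0, 0, -0.016], [0, 0, -0.016], [0, 0, -0.016], [0, 0, -0.016]]'

```text
time_s: 18.65
tcp_pos: [0.5425, 0.2903, 0.1661]
eef_rot: [180.0, 0.0, -6.7]
contact_force: [0.0, 0.6, -3.0]
gripper_width: 0.0139
gripper_force: 55.0
```

```bash
cat > hov.py <<'E'
import sys
from meas import *
s=r.get_state();t=s['tcp_pos'];y=s['eef_rot'][2];print(t,s['eef_rot'],s['contact_force'].round(1),s['moment'].round(2))
L=fr((t[0],t[1],t[2]-.042),y,[[105,0,0]])[0];print(L)
d=cap('side');c=cap('top');pickle.dump((d,c,s),open(sys.argv[1]+'.pkl','wb'))
side=[[-150,-7,28],[-150,-7,56],[-70,-7,56],[-70,-7,28]]
D=fr(L,y,[[5,0,2.4]])[0];seat=((.652,.2783,.055),-6.6)
P=[fr(L,y,LB),fr(L,y,side),fr(D,0,CIRC)]
overlay(d,P+[fr(*seat,x) for x in ST],(285,135,400,223),'a.png',6)
overlay(c,P[2:],(170,100,280,270),'b.png',3.1)
a=cv2.imread('pics/a.png');b=cv2.imread('pics/b.png');b=cv2.resize(b,None,fx=528/b.shape[0],fy=528/b.shape[0])
o=np.hstack([a,b]);k=800/o.shape[1];cv2.imwrite('pics/'+sys.argv[1]+'.png',a)
E
python3 hov.py hov1
```

```text
[0.54245063 0.29034907 0.16606724] [ 1.79990856e+02  8.88592058e-03 -6.65434814e+00] [ 0.   0.6 -3. ] [-0.02  0.33  0.01]
[0.64674327 0.27818173 0.12406724]
```

View pics/hov1.png

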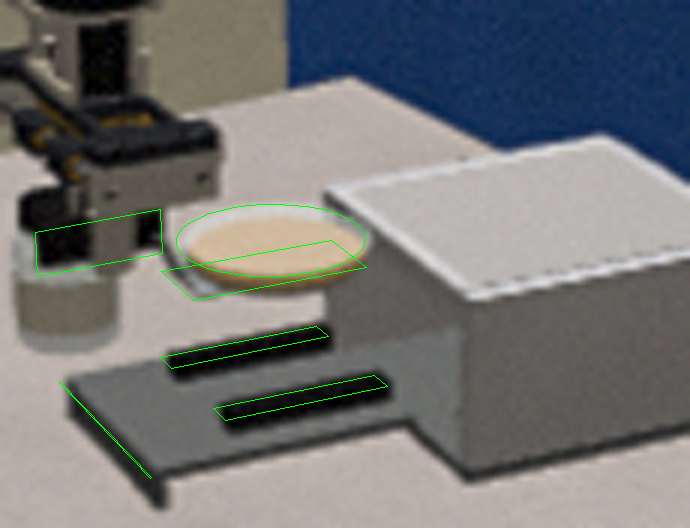

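The side view above the carrier shows the dish at (275,245), matching the drawn circle within about a pixel and looking level. The heel corner is at (205,295) against a predicted (195,300). I'll do one numeric check before lowering.

```bash
python3 - <<'E'
from dm import *
from scipy.optimize import least_squares
d,c,s=pickle.load(open('hov1.pkl','rb'));c0=pickle.load(open('side0.pkl','rb'))
def ell(c,x0,y0,x1,y1):
    f,S=up(c,4);m=(f[...,0]-f[...,2]>30)&(f.max(2)>120);m[:y0*S]=0;m[y1*S:]=0;m[:,:x0*S]=0;m[:,x1*S:]=0
    n,l,st,ce=cv2.connectedComponentsWithStats(m.astype(np.uint8));k=1+np.argmax(st[1:,4])
    p=(cont(l==k)+.5)/S-.5;e=cv2.fitEllipse(p.astype(np.float32));return e,p
e0,p0=ell(c0,385,250,470,310);e,p=ell(d,305,160,350,190)
print(e0,e)
for z in(.009,.012,.015): print(z,ray(c0,[e0[0]],.003+z)[0].round(4),ray(d,[e[0]],.1265+z)[0].round(4))
# expected ellipse for level dish
for cc,o,z in((c0,(.6156,-.2852),.015),(d,(.6517,.2776),.139)):
    q=proj(cc,[[o[0]+.054*np.cos(a),o[1]+.054*np.sin(a),z] for a in np.linspace(0,6.2,60)]);print('pred',cv2.fitEllipse(q.astype(np.float32)))
# ridges in the hover top view
f,S=up(c);V=f.max(2)
for q in((197,171),(230,174)):
    m=comp(V<62,(q[0]*S,q[1]*S))
    if m is not None: print(rect(world(c,m,S,.055)))
E
```

```text
((419.82745361328125, 279.8470764160156), (19.833498001098633, 37.131229400634766), 96.4138412475586) ((330.7019348144531, 176.3021697998047), (10.56568717956543, 28.88420295715332), 89.39298248291016)
0.009 [ 0.6185 -0.2815  0.012 ] [0.6568 0.2787 0.1355]
0.012 [ 0.6154 -0.2847  0.015 ] [0.653  0.2724 0.1385]
0.015 [ 0.6123 -0.288   0.018 ] [0.6493 0.2662 0.1415]
pred ((420.07598876953125, 280.24273681640625), (20.716726303100586, 37.619075775146484), 96.3048095703125)
pred ((329.66961669921875, 175.9478302001953), (11.233980178833008, 29.33900260925293), 89.14611053466797)
[213.2 343.9 969.1 671.3  32. ]
[213.2 343.9 969.1 671.3  32. ]
```

Request:
arm_command --travel '[[0, 0, -0.004], [-0.001, 0.001, -0.014], [-0.001, 0.0014, -0.03], [-0.001, 0.0014, -0.05], [-0.001, 0.0014, -0.07], [-0.001, 0.0014, -0.09], [-0.001, 0.0014, -0.106], [-0.001, 0.0014, -0.118], [-0.001, 0.0014, -0.126], [-0.001, 0.0014, -0.13], [-0.001, 0.0014, -0.132], [-0.001, 0.0014, -0.134], [-0.001, 0.0014, -0.136], [-0.001, 0.0014, -0.138], [-0.001, 0.0014, -0.14], [-0.001, 0.0014, -0.14]]' --delta_rot '[[0, 0, 0], [0, 0, 0], [0, 0, 0], [0, 0, 0], [0, 0, 0], [0, 0, 0], [0, 0, 0], [0, 0, 0], [0, 0, 0], [0, 0, 0], [0, 0, 0], [0, 0, 0], [0, 0, 0], [0, 0, 0], [0, 0, 0], [0, 0, 0]]'

```text
time_s: 20.75
tcp_pos: [0.5419, 0.2915, 0.096]
eef_rot: [180.0, 0.0, -6.6]
contact_force: [-0.6, 0.4, -4.1]
gripper_width: 0.0134
gripper_force: 55.0
```

Request:
arm_command --travel '[[0, 0, -0.001], [0, 0, -0.002], [0, 0, -0.003], [0, 0, -0.004], [0, 0, -0.005], [0, 0, -0.006], [0, 0, -0.007], [0, 0, -0.008], [0, 0, -0.009], [0, 0, -0.01], [0, 0, -0.012], [0, 0, -0.014], [0, 0, -0.014]]' --delta_rot '[[0, 0, 0], [0, 0, 0], [0, 0, 0], [0, 0, 0], [0, 0, 0], [0, 0, 0], [0, 0, 0], [0, 0, 0], [0, 0, 0], [0, 0, 0], [0, 0, 0], [0, 0, 0], [0, 0, 0]]'

```text
time_s: 22.38
tcp_pos: [0.5419, 0.2916, 0.0889]
eef_rot: [180.0, 0.0, -6.6]
contact_force: [1.0, 0.7, -2.8]
gripper_width: 0.0135
gripper_force: 55.0
```

```bash
cat > dish.py <<'E'
from dm import *
def ell(c,x0,y0,x1,y1):
    f,S=up(c,4);m=(f[...,0]-f[...,2]>30)&(f.max(2)>120);m[:y0*S]=0;m[y1*S:]=0;m[:,:x0*S]=0;m[:,x1*S:]=0
    n,l,st,ce=cv2.connectedComponentsWithStats(m.astype(np.uint8));k=1+np.argmax(st[1:,4])
    p=(cont(l==k)+.5)/S-.5;return cv2.fitEllipse(p.astype(np.float32))
c=cap('side','now.png');e=ell(c,300,165,365,230);print(e,ray(c,[e[0]],.055+.0115)[0].round(4))
s=r.get_state();print(s['tcp_pos'],s['eef_rot'],s['contact_force'].round(2),s['moment'].round(2))
E
python3 dish.py
```

```text
((330.6044921875, 194.05630493164062), (11.478935241699219, 28.64636993408203), 89.4022445678711) [0.6525 0.274  0.0665]
[0.54196138 0.29156441 0.08897816] [ 1.79991734e+02  5.69850046e-03 -6.62255997e+00] [-0.3  -0.34 -1.86] [-0.02  0.21  0.05]
```

Weight on the wrist dropped to the lifter's own, so the dish now rests on the ridges. I'll draw the blade straight back.

Request:
arm_command --travel '[[-0.004, 0.0005, 0], [-0.012, 0.0014, 0], [-0.024, 0.0028, 0], [-0.04, 0.0046, 0], [-0.06, 0.007, 0], [-0.08, 0.0093, 0], [-0.1, 0.0116, 0], [-0.125, 0.0145, 0], [-0.15, 0.0174, 0], [-0.175, 0.0203, 0], [-0.2, 0.0232, 0], [-0.225, 0.026, 0], [-0.25, 0.029, 0], [-0.275, 0.0319, 0], [-0.3, 0.0348, 0], [-0.32, 0.0371, 0], [-0.338, 0.0391, 0], [-0.338, 0.0391, 0.03], [-0.338, 0.0391, 0.09], [-0.338, 0.0391, 0.14]]' --delta_rot '[[0, 0, 0], [0, 0, 0], [0, 0, 0], [0, 0, 0], [0, 0, 0], [0, 0, 0], [0, 0, 0], [0, 0, 0], [0, 0, 0], [0, 0, 0], [0, 0, 0], [0, 0, 0], [0, 0, 0], [0, 0, 0], [0, 0, 0], [0, 0, 0], [0, 0, 0], [0, 0, 0], [0, 0, 0], [0, 0, 0]]'

```text
time_s: 24.92
tcp_pos: [0.3728, 0.3113, 0.16]
eef_rot: [-180.0, -0.0, -6.6]
contact_force: [-0.2, 1.0, -2.5]
gripper_width: 0.0136
gripper_force: 55.0
```

```bash
python3 dish.py
```

```text
((330.6390686035156, 194.01690673828125), (11.349084854125977, 28.481271743774414), 89.53156280517578) [0.6528 0.2742 0.0665]
[0.37389732 0.31260291 0.16321556] [-1.79768499e+02 -1.56529883e-01 -6.57323493e+00] [0.79 0.6  0.56] [ 0.25  0.07 -0.07]
```

Request:
arm_command --travel '[[0.01, -0.03, 0], [0.03, -0.1, 0], [0.06, -0.2, 0], [0.09, -0.3, 0], [0.12, -0.4, 0], [0.15, -0.5, 0], [0.17, -0.58, 0], [0.176, -0.618, 0], [0.176, -0.618, -0.03], [0.176, -0.618, -0.08], [0.176, -0.618, -0.13], [0.176, -0.618, -0.17], [0.176, -0.618, -0.2], [0.176, -0.618, -0.216], [0.176, -0.618, -0.22], [0.176, -0.618, -0.22]]' --delta_rot '[[0, 0, 0.01], [0, 0, 0.03], [0, 0, 0.05], [0, 0, 0.07], [0, 0, 0.09], [0, 0, 0.102], [0, 0, 0.102], [0, 0, 0.102], [0, 0, 0.102], [0, 0, 0.102], [0, 0, 0.102], [0, 0, 0.102], [0, 0, 0.102], [0, 0, 0.102], [0, 0, 0.102], [0, 0, 0.102]]'

```text
time_s: 26.98
tcp_pos: [0.4612, 0.0023, 0.0493]
eef_rot: [-180.0, -0.0, 2.6]
contact_force: [1.0, -0.6, -2.3]
gripper_width: 0.0137
gripper_force: 55.0
```

Request:
arm_command --travel '[[0, 0, -0.003], [0, 0, -0.005], [0, 0, -0.007], [0, 0, -0.007]]' --delta_rot '[[0, 0, 0], [0, 0, 0], [0, 0, 0], [0, 0, 0]]'

```text
time_s: 27.48
tcp_pos: [0.4609, 0.0021, 0.0455]
eef_rot: [180.0, 0.0, 2.6]
contact_force: [-0.8, 0.5, -1.7]
gripper_width: 0.0137
gripper_force: 55.0
```

Request:
arm_command --travel '[[0, 0, -0.001], [0, 0, -0.002], [0, 0, -0.002]]' --delta_rot '[[0, 0, 0], [0, 0, 0], [0, 0, 0]]'

```text
time_s: 27.85
tcp_pos: [0.461, 0.0022, 0.0446]
eef_rot: [-180.0, -0.0, 2.6]
contact_force: [0.1, 0.1, -2.2]
gripper_width: 0.0134
gripper_force: 55.0
```

Request:
arm_command --travel '[[0, 0, -0.001], [0, 0, -0.002], [0, 0, -0.002]]' --delta_rot '[[0, 0, 0], [0, 0, 0], [0, 0, 0]]'

```text
time_s: 28.22
tcp_pos: [0.4608, 0.0021, 0.0443]
eef_rot: [180.0, -0.0, 2.6]
contact_force: [-5.2, 1.4, 10.7]
gripper_width: 0.0136
gripper_force: 55.0
```

```bash
python3 - <<'E'
from meas import *
s=r.get_state();print(s['tcp_pos'],s['contact_force'].round(2),s['moment'].round(2))
d=cap('side');d0=pickle.load(open('side0.pkl','rb'))
b=(slice(215,280),slice(300,395))
cv2.imwrite('pics/mat.png',cv2.resize(np.vstack([d0['img'][b],d['img'][b]])[:,:,::-1],None,fx=4.5,fy=4.5,interpolation=cv2.INTER_CUBIC))
E
```

```text
[0.46083063 0.00209739 0.04427297] [-5.25  1.36 10.66] [ 0.28  1.87 -0.02]
```

View pics/mat.png

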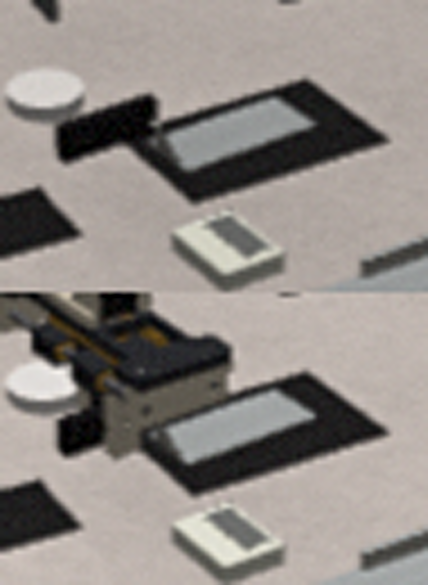

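The lower panel shows the blade flat on the mat in the same place as at the start (upper panel). I'll ease off the pressure, release and rise.

Request:
arm_command --travel '[[0, 0, 0.001], [0, 0, 0.0015], [0, 0, 0.0015]]' --delta_rot '[[0, 0, 0], [0, 0, 0], [0, 0, 0]]'

```text
time_s: 28.65
tcp_pos: [0.461, 0.0021, 0.0444]
eef_rot: [180.0, 0.0, 2.6]
contact_force: [-3.1, -0.2, 6.6]
gripper_width: 0.0138
gripper_force: 55.0
```

Request:
arm_command --travel '[[0, 0, 0], [0, 0, 0], [0, 0, 0], [0, 0, 0], [0, 0, 0], [0, 0, 0.02], [0, 0, 0.06], [0, 0, 0.12], [0, 0, 0.2], [0, 0, 0.24]]' --delta_rot '[[0, 0, 0], [0, 0, 0], [0, 0, 0], [0, 0, 0], [0, 0, 0], [0, 0, 0], [0, 0, 0], [0, 0, 0], [0, 0, 0], [0, 0, 0]]' --grip 0.5

```text
time_s: 29.9
tcp_pos: [0.4618, 0.0024, 0.1672]
eef_rot: [-179.9, -0.2, 2.6]
contact_force: [0.3, -0.1, -0.8]
gripper_width: 0.0437
gripper_force: 0.0
```

```bash
python3 dish.py; python3 - <<'E'
from meas import *
c=cap('top');f,S=up(c);R,G=f[...,0],f[...,1];V=f.max(2)
m=comp((V>65)&(R-G<2),(311*S,200*S))
if m is not None:print('blade',rect(world(c,m,S,.0054)))
m=comp((f[...,0]-f[...,2]>12)&(V>100),(213*S,172*S))
if m is not None:print('dish',rect(world(c,m,S,.07)))
cv2.imwrite('pics/t2.png',cv2.resize(c['img'][90:310,160:440,::-1],None,fx=2.7,fy=2.7))
E
```

```text
dish [647.9 272.2 108.2 108.5  88.5]Traceback (most recent call last):
  File "dish.py", line 6, in <module>
    c=cap('side','now.png');e=ell(c,300,165,365,230);print(e,ray(c,[e[0]],.055+.0115)[0].round(4))
                              ~~~^^^^^^^^^^^^^^^^^^^
  File "dish.py", line 5, in ell
    p=(cont(l==k)+.5)/S-.5;return cv2.fitEllipse(p.astype(np.float32))
                                  ~~~~~~~~~~~~~~^^^^^^^^^^^^^^^^^^^^^^
cv2.error: OpenCV(4.12.0) /io/opencv/modules/imgproc/src/shapedescr.cpp:361: error: (-201:Incorrect size of input array) There should be at least 5 points to fit the ellipse in function 'fitEllipseNoDirect'
```

The lifter is released and the dish is on the ridges. The dish may sit about 4 mm off-centre sideways, so I'll measure it against the ridges in the same image, using the lid's outline.

```bash
cat > fin.py <<'E'
from meas import *
def lid(c,seed,z,T):
    f,S=up(c);V=f.max(2);m=comp((V>T),(seed[0]*S,seed[1]*S))
    p=cont(m);p=(p+.5)/S-.5
    p=p[np.hypot(*(p-seed).T)<30]
    w=ray(c,p,z)[:,:2]*1000
    (cx,cy),(a,b),_=cv2.fitEllipse(w.astype(np.float32));return np.round([cx,cy,a,b],1)
c0=pickle.load(open('top0.pkl','rb'))
for T in(118,122,126,130): print(T,'start',lid(c0,(411,184),.019,T))
c=cap('top');pickle.dump(c,open('top2.pkl','wb'))
for T in(108,115,122,128): print(T,'seat',lid(c,(213,172),.071,T))
# ridge pixel rows: profile across ridges in original image at several x
f,S=up(c0);V=cv2.GaussianBlur(f.max(2).astype(np.float32),(0,0),2)
for xs in(-40,0,40):
    ys=np.arange(-64,64,.5);P=fr((.652,.2783,.055),-6.6,np.c_[np.full(len(ys),xs),ys,0*ys])
    q=(proj(c0,P)+.5)*S-.5
    v=cv2.remap(V,q[:,0].astype(np.float32).reshape(1,-1),q[:,1].astype(np.float32).reshape(1,-1),cv2.INTER_LINEAR)[0]
    k=np.flatnonzero(np.diff((v<62).astype(int)));print(xs,ys[k])
E
python3 fin.py
```

```text
118 start [ 616.2 -285.3  116.9  120.8]
122 start [ 615.7 -285.3  115.5  117.9]
126 start [ 615.5 -285.2  114.   115.7]
130 start [ 615.2 -285.1  112.4  113.7]
108 seat [654.3 272.5 123.4 148.3]
115 seat [654.7 272.3 121.4 149.6]
122 seat [653.4 273.8 113.4 122.5]
128 seat [651.8 273.  111.6 117. ]
-40 [-52.  -32.   30.5  52.5]
0 [-52.5 -31.5  30.5  52. ]
40 [-52.5 -32.   30.5  52. ]
```

The ridges are centred on my seat estimate within 0.5 mm. Both views put the dish about 4.8 mm off towards −y. There's time left (31 of 72 s), so I'll mend it: take the lifter again, lift the dish a few millimetres, shift it and set it down.

Request:
arm_command --travel '[[0, 0, -0.08], [0, 0, -0.17], [0, 0, -0.22], [0, 0, -0.238], [0, 0, -0.238]]' --delta_rot '[[0, 0, 0], [0, 0, 0], [0, 0, 0], [0, 0, 0], [0, 0, 0]]'

```text
time_s: 30.68
tcp_pos: [0.4607, 0.002, 0.0449]
eef_rot: [180.0, 0.1, 2.6]
contact_force: [0.1, 0.4, 0.3]
gripper_width: 0.0437
gripper_force: 0.0
```

Request:
arm_command --travel '[[0, 0, 0], [0, 0, 0], [0, 0, 0], [0, 0, 0], [0, 0, 0]]' --delta_rot '[[0, 0, 0], [0, 0, 0], [0, 0, 0], [0, 0, 0], [0, 0, 0]]' --grip 0 --newtons 60

```text
time_s: 31.3
tcp_pos: [0.4612, 0.0022, 0.0457]
eef_rot: [-180.0, -0.0, 2.6]
contact_force: [-1.4, 0.4, 5.9]
gripper_width: 0.0134
gripper_force: 60.0
```

Request:
arm_command --travel '[[0, 0, 0.05], [0, 0, 0.13], [-0.01, 0.03, 0.18], [-0.03, 0.1, 0.18], [-0.06, 0.2, 0.18], [-0.09, 0.3, 0.18], [-0.12, 0.4, 0.18], [-0.15, 0.5, 0.18], [-0.177, 0.58, 0.18], [-0.177, 0.613, 0.16], [-0.177, 0.613, 0.12], [-0.177, 0.613, 0.087], [-0.177, 0.613, 0.087], [-0.177, 0.613, 0.087]]' --delta_rot '[[0, 0, 0], [0, 0, 0], [0, 0, -0.01], [0, 0, -0.03], [0, 0, -0.05], [0, 0, -0.07], [0, 0, -0.09], [0, 0, -0.102], [0, 0, -0.102], [0, 0, -0.102], [0, 0, -0.102], [0, 0, -0.102], [0, 0, -0.102], [0, 0, -0.102]]'

```text
time_s: 33.05
tcp_pos: [0.3727, 0.3084, 0.089]
eef_rot: [180.0, 0.0, -6.6]
contact_force: [0.6, 0.0, -1.7]
gripper_width: 0.0135
gripper_force: 60.0
```

Request:
arm_command --travel '[[0.02, -0.0023, 0], [0.05, -0.0058, 0], [0.08, -0.0093, 0], [0.11, -0.0127, 0], [0.14, -0.0162, 0], [0.17, -0.0197, 0], [0.2, -0.0231, 0], [0.23, -0.0266, 0], [0.26, -0.0301, 0], [0.285, -0.033, 0], [0.31, -0.0359, 0], [0.326, -0.0377, 0], [0.338, -0.0391, 0], [0.338, -0.0391, 0], [0.338, -0.0391, 0]]' --delta_rot '[[0, 0, 0], [0, 0, 0], [0, 0, 0], [0, 0, 0], [0, 0, 0], [0, 0, 0], [0, 0, 0], [0, 0, 0], [0, 0, 0], [0, 0, 0], [0, 0, 0], [0, 0, 0], [0, 0, 0], [0, 0, 0], [0, 0, 0]]'

```text
time_s: 34.92
tcp_pos: [0.5412, 0.2891, 0.0888]
eef_rot: [180.0, 0.0, -6.6]
contact_force: [-1.0, 0.7, -2.3]
gripper_width: 0.0136
gripper_force: 60.0
```

Request:
arm_command --travel '[[0, 0, 0.004], [0, 0, 0.008], [0, 0, 0.01], [0, 0, 0.012], [0, 0, 0.014], [0, 0, 0.016], [0, 0, 0.018], [0, 0, 0.02], [0, 0, 0.02]]' --delta_rot '[[0, 0, 0], [0, 0, 0], [0, 0, 0], [0, 0, 0], [0, 0, 0], [0, 0, 0], [0, 0, 0], [0, 0, 0], [0, 0, 0]]'

```text
time_s: 36.05
tcp_pos: [0.5415, 0.2891, 0.0988]
eef_rot: [-180.0, 0.0, -6.6]
contact_force: [0.8, -0.2, -3.7]
gripper_width: 0.0137
gripper_force: 60.0
```

Request:
arm_command --travel '[[0, 0.002, 0], [-0.0005, 0.005, 0], [-0.001, 0.008, 0], [-0.001, 0.0098, 0], [-0.001, 0.0098, 0], [-0.001, 0.0098, -0.002], [-0.001, 0.0098, -0.004], [-0.001, 0.0098, -0.006], [-0.001, 0.0098, -0.008], [-0.001, 0.0098, -0.01], [-0.001, 0.0098, -0.012], [-0.001, 0.0098, -0.016], [-0.001, 0.0098, -0.02], [-0.001, 0.0098, -0.02], [-0.0015, 0.005, -0.02], [-0.0015, 0.005, -0.02]]' --delta_rot '[[0, 0, 0], [0, 0, 0], [0, 0, 0], [0, 0, 0], [0, 0, 0], [0, 0, 0], [0, 0, 0], [0, 0, 0], [0, 0, 0], [0, 0, 0], [0, 0, 0], [0, 0, 0], [0, 0, 0], [0, 0, 0], [0, 0, 0], [0, 0, 0]]'

```text
time_s: 38.05
tcp_pos: [0.5407, 0.2914, 0.0889]
eef_rot: [180.0, 0.0, -6.6]
contact_force: [0.8, 0.2, -3.0]
gripper_width: 0.0136
gripper_force: 60.0
```

```bash
python3 dish.py
```

```text
((329.76568603515625, 193.62603759765625), (11.48050594329834, 28.463422775268555), 89.50076293945312) [0.6519 0.279  0.0665]
[0.54078333 0.29149688 0.0889303 ] [-1.79992383e+02 -6.32935893e-03 -6.63257630e+00] [-0.23 -1.66 -2.42] [0.02 0.15 0.03]
```

The dish is now at (651.9, 279.0) mm against the seat's (652, 278.3), so it's centred. I'll withdraw the blade and take the lifter back.

Request:
arm_command --travel '[[-0.004, 0.0005, 0], [-0.012, 0.0014, 0], [-0.024, 0.0028, 0], [-0.04, 0.0046, 0], [-0.06, 0.007, 0], [-0.085, 0.0099, 0], [-0.11, 0.0128, 0], [-0.14, 0.0162, 0], [-0.17, 0.0197, 0], [-0.2, 0.0232, 0], [-0.23, 0.0266, 0], [-0.26, 0.0301, 0], [-0.29, 0.0336, 0], [-0.315, 0.0365, 0], [-0.338, 0.0391, 0], [-0.338, 0.0391, 0.03], [-0.338, 0.0391, 0.09], [-0.338, 0.0391, 0.13], [-0.338, 0.0391, 0.14]]' --delta_rot '[[0, 0, 0], [0, 0, 0], [0, 0, 0], [0, 0, 0], [0, 0, 0], [0, 0, 0], [0, 0, 0], [0, 0, 0], [0, 0, 0], [0, 0, 0], [0, 0, 0], [0, 0, 0], [0, 0, 0], [0, 0, 0], [0, 0, 0], [0, 0, 0], [0, 0, 0], [0, 0, 0], [0, 0, 0]]'

```text
time_s: 40.48
tcp_pos: [0.3718, 0.3119, 0.1599]
eef_rot: [-179.9, -0.1, -6.6]
contact_force: [0.2, -0.3, -2.6]
gripper_width: 0.0136
gripper_force: 60.0
```

```bash
python3 dish.py
```

```text
((329.7957458496094, 193.5831298828125), (11.327737808227539, 28.30221939086914), 89.32019805908203) [0.6522 0.2793 0.0665]
[0.37172945 0.31159008 0.15969894] [-1.79901705e+02 -3.84764194e-02 -6.61932987e+00] [-0.31  0.66 -1.84] [0.05 0.17 0.01]
```

Request:
arm_command --travel '[[0.01, -0.03, 0], [0.03, -0.1, 0], [0.06, -0.2, 0], [0.09, -0.3, 0], [0.12, -0.4, 0], [0.15, -0.5, 0], [0.17, -0.58, 0], [0.178, -0.618, 0], [0.178, -0.618, -0.03], [0.178, -0.618, -0.08], [0.178, -0.618, -0.13], [0.178, -0.618, -0.17], [0.178, -0.618, -0.2], [0.178, -0.618, -0.216], [0.178, -0.618, -0.221], [0.178, -0.618, -0.224], [0.178, -0.618, -0.226], [0.178, -0.618, -0.227], [0.178, -0.618, -0.227]]' --delta_rot '[[0, 0, 0.01], [0, 0, 0.03], [0, 0, 0.05], [0, 0, 0.07], [0, 0, 0.09], [0, 0, 0.102], [0, 0, 0.102], [0, 0, 0.102], [0, 0, 0.102], [0, 0, 0.102], [0, 0, 0.102], [0, 0, 0.102], [0, 0, 0.102], [0, 0, 0.102], [0, 0, 0.102], [0, 0, 0.102], [0, 0, 0.102], [0, 0, 0.102], [0, 0, 0.102]]'

```text
time_s: 42.9
tcp_pos: [0.461, 0.0022, 0.0458]
eef_rot: [-180.0, -0.0, 2.6]
contact_force: [-1.7, 0.4, 2.6]
gripper_width: 0.0137
gripper_force: 60.0
```

Request:
arm_command --travel '[[0, 0, -0.0008], [0, 0, -0.0015], [0, 0, -0.0015]]' --delta_rot '[[0, 0, 0], [0, 0, 0], [0, 0, 0]]'

```text
time_s: 43.28
tcp_pos: [0.4608, 0.0022, 0.0455]
eef_rot: [-180.0, -0.0, 2.6]
contact_force: [-6.5, 1.5, 13.2]
gripper_width: 0.0137
gripper_force: 60.0
```

Request:
arm_command --travel '[[0, 0, 0.001], [0, 0, 0.0015]]' --delta_rot '[[0, 0, 0], [0, 0, 0]]'

```text
time_s: 43.52
tcp_pos: [0.461, 0.0022, 0.0457]
eef_rot: [-180.0, -0.0, 2.6]
contact_force: [-2.6, -0.2, 5.0]
gripper_width: 0.0136
gripper_force: 60.0
```

Request:
arm_command --travel '[[0, 0, 0], [0, 0, 0], [0, 0, 0], [0, 0, 0], [0, 0, 0], [0, 0, 0.02], [0, 0, 0.06], [0, 0, 0.12], [0, 0, 0.2], [0, 0, 0.2]]' --delta_rot '[[0, 0, 0], [0, 0, 0], [0, 0, 0], [0, 0, 0], [0, 0, 0], [0, 0, 0], [0, 0, 0], [0, 0, 0], [0, 0, 0], [0, 0, 0]]' --grip 0.5

```text
time_s: 44.78
tcp_pos: [0.4627, 0.0028, 0.1489]
eef_rot: [-179.9, -0.4, 2.6]
contact_force: [0.5, -0.7, -0.2]
gripper_width: 0.0436
gripper_force: 0.0
```

Request:
arm_command --travel '[[0.01, 0.06, 0], [0.02, 0.16, 0], [0.03, 0.27, 0], [0.04, 0.38, 0], [0.05, 0.49, 0], [0.054, 0.57, 0], [0.054, 0.59, -0.03], [0.054, 0.59, -0.1], [0.054, 0.59, -0.17], [0.054, 0.59, -0.21], [0.054, 0.59, -0.21], [0.054, 0.59, -0.21]]' --delta_rot '[[0, 0, -0.02], [0, 0, -0.04], [0, 0, -0.06], [0, 0, -0.08], [0, 0, -0.102], [0, 0, -0.102], [0, 0, -0.102], [0, 0, -0.102], [0, 0, -0.102], [0, 0, -0.102], [0, 0, -0.102], [0, 0, -0.102]]' --grip 0 --newtons 10

```text
time_s: 46.28
tcp_pos: [0.488, 0.2969, 0.0408]
eef_rot: [-180.0, -0.0, -6.6]
contact_force: [1.2, 0.4, 0.8]
gripper_width: 0.0003
gripper_force: 0.0
```

```bash
python3 dish.py; python3 - <<'E'
from meas import *
c=cap('top');d=cap('side');pickle.dump((c,d),open('pre.pkl','wb'))
for cc,seed,nm in((c,(311,200),'top'),(pickle.load(open('top0.pkl','rb')),(311,200),'top0'),(d,(355,243),'side'),(pickle.load(open('side0.pkl','rb')),(355,243),'side0')):
    f,S=up(cc);R,G=f[...,0],f[...,1];V=f.max(2)
    m=comp((V>65)&(R-G<2) if 'top' in nm else (V>75)&(R-G<3),(seed[0]*S,seed[1]*S))
    print(nm,None if m is None else rect(world(cc,m,S,.0054)))
E
```

```text
((329.78350830078125, 193.61404418945312), (11.47478199005127, 28.422903060913086), 89.36946105957031) [0.652  0.2791 0.0665]
[0.4881693  0.29726614 0.04122821] [-1.79943002e+02 -4.55904131e-02 -6.63276124e+00] [0.16 0.37 0.72] [-0.04 -0.03  0.03]
top [559.    5.5 132.8  52.6   2.7]
top0 [562.2   6.5 126.   51.4   2.4]
side [570.7   9.9 120.9  58.2   2.6]
side0 [571.   10.3 119.8  56.7   2.3]
```

Request:
arm_command --travel '[[0.0199, -0.0023, 0], [0.0397, -0.0046, 0], [0.0556, -0.0064, 0], [0.0656, -0.0076, 0], [0.0695, -0.008, 0], [0.0735, -0.0085, 0], [0.0795, -0.0092, 0], [0.0874, -0.0101, 0], [0.0974, -0.0113, 0], [0.1093, -0.0126, 0], [0.1232, -0.0143, 0], [0.1391, -0.0161, 0], [0.155, -0.0179, 0], [0.1709, -0.0198, 0], [0.1868, -0.0216, 0], [0.2027, -0.0235, 0], [0.2186, -0.0253, 0], [0.2345, -0.0271, 0], [0.2504, -0.029, 0], [0.2583, -0.0299, 0]]' --delta_rot '[[0, 0, 0], [0, 0, 0], [0, 0, 0], [0, 0, 0], [0, 0, 0], [0, 0, 0], [0, 0, 0], [0, 0, 0], [0, 0, 0], [0, 0, 0], [0, 0, 0], [0, 0, 0], [0, 0, 0], [0, 0, 0], [0, 0, 0], [0, 0, 0], [0, 0, 0], [0, 0, 0], [0, 0, 0], [0, 0, 0]]'

```text
time_s: 48.92
tcp_pos: [0.6174, 0.282, 0.0402]
eef_rot: [180.0, -0.0, -6.6]
contact_force: [-2.9, -0.3, 2.7]
gripper_width: 0.0007
gripper_force: 1.7
```

```bash
python3 - <<'E'
from meas import *
s=r.get_state();print(s['tcp_pos'],s['contact_force'],s['moment'])
d=cap('side','push1.png')
f,S=up(d);m=(f[...,0]-f[...,2]>22)&(f.max(2)>110);m[:160*S]=0;m[225*S:]=0;m[:,:300*S]=0;m[:,420*S:]=0
n,l,st,ce=cv2.connectedComponentsWithStats(m.astype(np.uint8))
for k in range(1,n):
    if st[k,4]>1500: print(st[k]/S,ray(d,[ce[k]/S],.0665)[0].round(3))
E
```

```text
[0.61743726 0.28203965 0.0401891 ] [-2.92883895 -0.26387825  2.65963836] [ 0.1252368   1.1901838  -0.03011641]
[341.   183.75  21.25  12.25 872.75] [0.738 0.264 0.066]
[403.5  204.5   16.5   13.   392.75] [0.826 0.007 0.066]
```

Request:
arm_command --travel '[[0.0119, -0.0014, 0], [0.0238, -0.0028, 0], [0.0338, -0.0039, 0], [0.0437, -0.0051, 0], [0.0517, -0.006, 0], [0.0576, -0.0067, 0], [0.0616, -0.0071, 0], [0.0656, -0.0076, 0], [0.0686, -0.0079, 0], [0.0715, -0.0083, 0]]' --delta_rot '[[0, 0, 0], [0, 0, 0], [0, 0, 0], [0, 0, 0], [0, 0, 0], [0, 0, 0], [0, 0, 0], [0, 0, 0], [0, 0, 0], [0, 0, 0]]'

```text
time_s: 50.22
tcp_pos: [0.6525, 0.2779, 0.0402]
eef_rot: [180.0, 0.0, -6.6]
contact_force: [-3.7, -1.1, -1.2]
gripper_width: 0.0008
gripper_force: 1.6
```

Request:
arm_command --travel '[[0.003, -0.0003, 0], [0.006, -0.0007, 0], [0.009, -0.001, 0], [0.012, -0.0014, 0]]' --delta_rot '[[0, 0, 0], [0, 0, 0], [0, 0, 0], [0, 0, 0]]'

```text
time_s: 50.72
tcp_pos: [0.6587, 0.2773, 0.0403]
eef_rot: [180.0, 0.0, -6.6]
contact_force: [-3.0, -1.1, -2.6]
gripper_width: 0.0004
gripper_force: 1.6
```

Still only slide friction, so the carrier isn't at its stop yet. I'll go on slowly.

Request:
arm_command --travel '[[0.003, -0.0003, 0], [0.006, -0.0007, 0], [0.009, -0.001, 0], [0.012, -0.0014, 0]]' --delta_rot '[[0, 0, 0], [0, 0, 0], [0, 0, 0], [0, 0, 0]]'

```text
time_s: 51.22
tcp_pos: [0.6647, 0.2766, 0.0403]
eef_rot: [-180.0, 0.0, -6.6]
contact_force: [-4.9, -1.2, -1.3]
gripper_width: 0.0006
gripper_force: 1.6
```

Request:
arm_command --travel '[[0.003, -0.0003, 0], [0.006, -0.0007, 0], [0.008, -0.0009, 0]]' --delta_rot '[[0, 0, 0], [0, 0, 0], [0, 0, 0]]'

```text
time_s: 51.6
tcp_pos: [0.6688, 0.2762, 0.0403]
eef_rot: [-180.0, -0.0, -6.6]
contact_force: [-2.3, -0.6, -1.9]
gripper_width: 0.0005
gripper_force: 1.5
```

Request:
arm_command --travel '[[0.003, -0.0003, 0], [0.005, -0.0006, 0], [0.007, -0.0008, 0]]' --delta_rot '[[0, 0, 0], [0, 0, 0], [0, 0, 0]]'

```text
time_s: 51.98
tcp_pos: [0.6722, 0.2758, 0.0403]
eef_rot: [-180.0, -0.0, -6.6]
contact_force: [-3.3, -0.8, -0.6]
gripper_width: 0.0005
gripper_force: 1.5
```

Request:
arm_command --travel '[[0.002, -0.0002, 0], [0.004, -0.0005, 0], [0.006, -0.0007, 0]]' --delta_rot '[[0, 0, 0], [0, 0, 0], [0, 0, 0]]'

```text
time_s: 52.35
tcp_pos: [0.674, 0.2755, 0.0403]
eef_rot: [180.0, 0.1, -6.6]
contact_force: [-9.3, 1.3, 4.2]
gripper_width: 0.0002
gripper_force: 5.6
```

Request:
arm_command --travel '[[0.0015, -0.0002, 0], [0.003, -0.0003, 0], [0.003, -0.0003, 0]]' --delta_rot '[[0, 0, 0], [0, 0, 0], [0, 0, 0]]'

```text
time_s: 52.72
tcp_pos: [0.6741, 0.2755, 0.0403]
eef_rot: [179.9, 0.2, -6.6]
contact_force: [-14.4, 1.1, 5.3]
gripper_width: 0.0002
gripper_force: 7.2
```

The carrier is hard at its stop: the force rises while the position holds. I'll back off and rise.

Request:
arm_command --travel '[[-0.01, 0.0012, 0], [-0.04, 0.0046, 0], [-0.1, 0.0116, 0], [-0.18, 0.0208, 0], [-0.2, 0.0231, 0.05], [-0.2, 0.0231, 0.15], [-0.2, 0.0231, 0.25], [-0.2, 0.0231, 0.3], [-0.2, 0.0231, 0.3], [-0.2, 0.0231, 0.3]]' --delta_rot '[[0, 0, 0], [0, 0, 0], [0, 0, 0], [0, 0, 0], [0, 0, 0], [0, 0, 0], [0, 0, 0], [0, 0, 0], [0, 0, 0], [0, 0, 0]]'

```text
time_s: 53.98
tcp_pos: [0.5762, 0.2868, 0.19]
eef_rot: [-180.0, -0.0, -6.6]
contact_force: [0.1, 0.2, -0.2]
gripper_width: 0.0005
gripper_force: 0.0
```

```bash
python3 - <<'E'
from meas import *
s=r.get_state();print(s['time_s'],s['tcp_pos'],s['contact_force'].round(1))
c=cap('top');d=cap('side');c0=pickle.load(open('top0.pkl','rb'));d0=pickle.load(open('side0.pkl','rb'))
# dish through clear top
for im,z,b in((d,.0665,(320,150,440,225)),(c,.07,(150,60,270,160))):
    f,S=up(im);m=(f[...,0]-f[...,2]>10)&(f.max(2)>90);k=np.zeros_like(m);k[b[1]*S:b[3]*S,b[0]*S:b[2]*S]=1;m&=k
    n,l,st,ce=cv2.connectedComponentsWithStats(m.astype(np.uint8))
    for j in range(1,n):
        if st[j,4]>2500: print((st[j,:4]/S),ray(im,[ce[j]/S],z)[0].round(3))
print('expected dish',fr((.652,.2783,0),-6.6,[[146.5,0,0]]))
for a,b0,nm in((d,d0,'side'),(c,c0,'top')):
    df=(cv2.absdiff(cv2.GaussianBlur(a['img'],(5,5),0),cv2.GaussianBlur(b0['img'],(5,5),0)).max(2)>28).astype(np.uint8)
    n,l,st,ce=cv2.connectedComponentsWithStats(df);print(nm,[s.tolist() for s in st[1:] if s[4]>25])
E
```

```text
53.975 [0.57618473 0.28680778 0.18998882] [ 0.1  0.2 -0.2]
[320. 150. 120.  75.] [0.732 0.155 0.066]
expected dish [[0.79752911 0.26146171 0.        ]]
side [[34, 0, 8, 27, 66], [44, 0, 109, 285, 8781], [153, 0, 97, 76, 3597], [162, 24, 34, 128, 2368], [136, 27, 25, 17, 283], [254, 40, 78, 133, 4482], [101, 58, 62, 164, 5344], [144, 81, 11, 5, 32], [108, 164, 8, 4, 28], [100, 170, 15, 30, 145], [346, 181, 17, 19, 159], [103, 184, 5, 18, 54], [295, 188, 56, 33, 1032], [195, 209, 17, 22, 198], [212, 223, 7, 23, 85], [114, 224, 8, 18, 77], [179, 226, 10, 15, 51], [134, 240, 6, 17, 63], [200, 254, 16, 15, 159], [401, 268, 39, 25, 767]]
top [[0, 99, 291, 381, 41121], [198, 105, 40, 29, 865], [198, 137, 8, 6, 30], [205, 137, 22, 6, 106], [228, 140, 7, 6, 36], [224, 154, 10, 16, 105], [195, 159, 29, 38, 429], [225, 166, 16, 31, 62], [181, 170, 60, 49, 1275], [117, 172, 16, 14, 151], [211, 173, 9, 12, 93], [192, 179, 8, 8, 32], [86, 230, 7, 10, 41], [0, 294, 79, 61, 2710], [291, 372, 34, 19, 310], [339, 374, 9, 11, 61], [291, 388, 19, 18, 59], [339, 389, 9, 13, 51], [348, 391, 19, 31, 218], [172, 400, 38, 9, 206], [305, 439, 44, 41, 1021], [186, 457, 15, 11, 102], [153, 463, 17, 17, 186], [281, 462, 10, 9, 45], [271, 467, 14, 13, 95], [252, 471, 12, 9, 64]]
```

```bash
python3 - <<'E'
from meas import *
c=cap('top');d=cap('side');c0=pickle.load(open('top0.pkl','rb'));d0=pickle.load(open('side0.pkl','rb'))
print('dish',ray(c,[[218,119.5]],.073))
for a,b,bx in((c0,c,(105,160,155,210)),(d0,d,(280,160,312,198))):
    x0,y0,x1,y1=bx;A=a['img'][y0:y1,x0:x1];B=b['img'][y0:y1,x0:x1]
    for I in(A,B):
        m=I.max(2)<50;ys,xs=np.nonzero(m);print(m.sum(),xs.mean()+x0,ys.mean()+y0,I.mean().round(1))
    g=lambda I:cv2.cvtColor(I,cv2.COLOR_RGB2GRAY).astype(np.float32)
    print(cv2.phaseCorrelate(g(A),g(B),cv2.createHanningWindow((x1-x0,y1-y0),cv2.CV_32F)))
for X in proj(c,[[.576,.287,.3],[.4,.3,.4]]):print(X)
E
```

```text
dish [[0.80165225 0.25963237 0.073     ]]
412 127.37621359223301 181.43203883495147 101.0
636 133.92924528301887 185.67138364779873 67.8
((0.21988999903935635, 3.5668357960745496), 0.14341978187561036)
96 294.8229166666667 169.6875 138.6
96 294.8229166666667 169.6875 139.8
((-0.021291110733063334, 0.14642701438696193), 0.9475712571293116)
[189.81898832 172.07381419]
[172.43316211 236.89179691]
```

The dish is inside the reader at the expected place, the jar hasn't moved in the side view (the arm only hides it from above), and the lifter is on its mat. I'm handing in.

```bash
python3 -c "
from plant import close_job
print(close_job())"
```

```text
the job is handed in; nothing more can be done
None
```

The job is handed in at about 54 s of the 72 s allowed: the dish is centred on the carrier's ridges and pushed fully into the reader, and the lifter lies flat and released on its mat; I re-lifted the dish once to correct about 5 mm of sideways offset.

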